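# Lay the open canister down on the padded rail

### The job

Get the tall, open square metal canister ready for loading: tip it over sideways, towards the low padded rail that stands on the same mat, and lower it gently until it lies on one flat side leaning on the rail, mouth slightly raised; do not let it topple freely or drop onto the rail. Only push and steady it lightly with the fingertips or the outside of the fingers: do not pinch it, and do not lift it off the mat. Leave the bottles, the vial rack and everything else where they are, and finish with the hand clear.

Things in the scene. Friction and masses are not known exactly. Their poses are not given: they have to be found in the camera images.
- canister: Open-topped square aluminium canister, upright on the mat: 84 x 84 mm outside, 180 mm tall, walls and bottom 4 mm, mouth 76 x 76 mm inside; empty, about 0.3 kg. Origin: centre of underside; z points to the mouth, x and y square to the flat sides. Its +y or -y side (the nearer) faces the rail to about 15 degrees. Tipped over that side's bottom edge, it overbalances past about 0.45 rad.
- mouth (a point): Centre of the canister's open mouth, in the plane of the rim, 180 mm above its underside. Past its balance the canister falls by itself unless something in or before the mouth holds the rim back. Lying on the rail it is tilted about 1.3 rad (75 degrees) from upright.
- rail: The padded rail: a fixed low bar 170 mm long, round black rubber top (radius 12 mm) on a foot 30 mm wide, 14 mm high; top line 26 mm above the mat. Origin: centre of its underside, at mat-top height; x runs along the rail, y across it. It stands about 150 mm from the canister's centre, on the robot's left or right of it, with the low vial rack on the other side.
- mat: Fixed grey rubber mat, 260 x 460 mm, 4 mm thick, that grips the canister's foot (friction about 1). Origin: centre of its underside; z up, y along its long side. Canister, rail and vial rack stand in a row along its y; an amber bottle stands about 100 mm from the canister on the +x side and a small jar about 100 mm on the -x side.
- vial_rack: Loose white block 130 x 50 x 28 mm with four small capped vials, 51 mm tall in all, on the side of the canister away from the rail. Origin: centre of its underside. Leave it alone.
- amber_bottle: Loose amber glass bottle, 42 mm diameter, 105 mm tall. Origin: centre of its underside. Leave it alone.
- stain_jar: Loose small glass jar with white cap, 40 mm diameter, 50 mm tall. Origin: centre of its underside. Leave it alone.
- beaker: Loose glass beaker, 72 mm across, 95 mm tall, off the mat on the robot's left. Origin: centre of its underside. Leave it alone.
- slide_box: Loose flat grey box, 175 x 100 x 30 mm, off the mat on the robot's right. Origin: centre of its underside. Leave it alone.
- petri_stack: Loose stack of two clear dishes, 90 mm diameter, 30 mm tall, off the mat on the robot's left. Origin: centre of its underside. Leave it alone.
- spatula: Loose spatula 180 mm long lying off the mat on the robot's right, origin at its middle on the surface. Leave it alone.
There are look-alikes about, which are no part of the job. Several things look just like the canister: the one meant starts farthest to the robot's left. Of the things that look like the rail, the larger one is meant.

How it is judged:
By the outcome, as a careful person would: the job done as asked, in the order asked, and still so for the second after the job is handed in, with the robot touching nothing.
It also fails if it takes over 51 s, if anything falls off the work surface, if the arm or the gripper's body presses on something with over 40 N, if the wrist force passes 120 N, or if a joint passes its speed limit or range.

### The arm

A 7-joint arm with a two-finger parallel gripper is mounted at the origin on the work surface. World frame = base frame: x ahead of the robot, y to its left, z up, the work surface at z = 0. Lengths are in m, angles in rad, forces in N, time in s.
With the tool pointing down it reaches from about 0.35 to 0.9 m from the base axis. Payload 8.1 kg.
Tool frame: the origin (TCP) lies midway between the tips of the shut fingers; the grasp point (between the pads) lies 19 mm behind it (bot.grasp_offset is the distance from the TCP to the grasp point, in m); y points along the fingers, x is the direction in which the jaws open and shut, and the axes are right-handed (so a half turn about y gives the same grasp; the last joint's range is limited). The gripper opens to 92 mm and grips with 3 to 60 N. Pads are 19 mm wide; open, the fingers measure 130 mm over their backs; the gripper's body (75 mm by 190 mm) begins 47 mm behind the grasp point.
Start: joints at [1.1, 0.434, 0.025, 1.573, -0.012, 1.134, -0.075], TCP at [0.225, -0.583, 0.227] pointing down, gripper open.
Joint ranges: [-2.62, 2.62], [-0.44, 2.09], [-1.27, 1.32], [0.08, 2.57], [-1.32, 4.46], [0.12, 2], [-2.74, 2.74]. Speed limits (rad/s): [2.22, 2.22, 3.01, 3.01, 3.14, 3.14, 3.14].

### API

Orientations are given as a unit quaternion [w, x, y, z].
In Python, from plant import bot gives the robot as it stands.
- The arm moves only by the shell command python3 -m creep 'ROWS' [FORCE]. ROWS is JSON, a list of rows, each an object with "translation": the shift along the tool's x, y, z in cm, a list of three; "turn": the turn about the tool's y in rad; "grip": the finger opening in cm, from 0 to 9.18. In form: [{"translation": [dx, dy, dz], "turn": turn, "grip": grip}, ...]. A call has 1 to 5 rows; each row is the pose to reach, as a shift and turn from the pose commanded when the call began, along the tool's axes at that moment; what a row does not reach only later rows make up. A row lasts 1/8 s, in which the tool goes at most 62.5 mm and 10.7 degrees, less where a joint would pass 70% of its speed; a pose out of reach is approached as far as the arm can. A call with a gripper value outside its range is refused whole. The fingers move at their own pace and stop on an object; FORCE is the grip in N (left out, the last holds). Time passes only in rows, so rows that repeat a pose let the fingers close. It gives the time, the measured TCP pose, the force and the opening at its end, in the units of the state.
- bot.get_obs(): the state, without advancing time (a new reading comes with each control period).
- bot.read_camera(name): name is "scene" or "side" or "wrist"; returns the picture (420x560x3 uint8, blue, green, red); there is no depth.
- bot.get_calibration(name): a dict with "vfov" (degrees; the focal length in pixels is half the picture's height over the tangent of half this angle, whatever the lens; pixels are square), "cx", "cy" (the principal point, pixels), "k1" (the pictures are not rectified: a ray, as slopes to the right and down, at radius r is drawn at 1 + k1 r^2 times it, then the intrinsics apply), "R" (3x3) and "t" (3): a world point X has camera coordinates R X + t; the wrist camera has in their place "hand_eye" (4x4, takes a point from camera to tool coordinates, whose origin is the TCP and whose axes are the tool frame's). Camera axes: x right, y down, z forward; pixel columns grow to the right and rows downward; lengths in m; the calibration is good to about 2 mm. A picture is of the moment at which its call begins: read the wrist's pose just before it. get_calibration takes no time and is no camera call.
- bot.finish_job(): hands the job in, once; it reports no verdict.
The state is a dict: "t": time; "joint_pos": joint angles; "joint_vel": joint speeds; "joint_torque": joint torques, N m; "position": TCP position; "tcp_rot": TCP orientation; "ft_force": force on the tool from outside, world axes, zero at the start; "moment": the same for the moment, N m; "finger_gap": opening from 0.0 (shut) to 1.0 (fully open).
Only numpy, scipy, OpenCV 4.12 (cv2) and the standard library are available. Lean on these libraries where they do the work, as an engineer would, in place of code of your own. Each camera call takes 0.05 s, during which the arm holds its last target.

## Working session

There is one attempt and no reset: what is moved stays moved. The work goes in short steps, Python scripts to look and compute and a shell command to move; the robot and the scene stay as the last step left them, time stands still between calls to the robot, and variables do not carry over. Pictures are saved under pics/ and viewed, and the job is handed in when it is done.

```bash
ls; mkdir -p pics
python3 - <<'E'
from plant import bot
import cv2,json
print(bot.get_obs())
for n in ["scene","side","wrist"]:
    print(n,bot.get_calibration(n))
    cv2.imwrite(f"pics/{n}0.png",bot.read_camera(n))
E
```

```text
pics
{'t': 0.0, 'joint_pos': array([ 1.10042606,  0.4352107 ,  0.02497278,  1.57409712, -0.01163403,
        1.13397523, -0.0750856 ]), 'joint_vel': array([-1.70062263e-04, -1.53124393e-03, -6.14768809e-04, -1.42023863e-03,
       -2.76159059e-04, -1.73963301e-03, -6.14434837e-05]), 'joint_torque': array([ 1.01323049e-04, -6.67851806e+01,  9.85081382e-01, -3.14464724e+01,
       -6.05336367e-02,  4.28683811e-02,  2.47434518e-04]), 'position': array([ 0.22448604, -0.58275237,  0.22595257]), 'tcp_rot': array([ 0.58325797, -0.58270511,  0.40063647, -0.39969403]), 'ft_force': array([0.16999341, 0.71093629, 0.09363834]), 'moment': array([ 0.06063634, -0.01637284,  0.00551196]), 'finger_gap': 0.9993633008147506}
scene {'vfov': 44.44711809408057, 'cx': 281.0407438271115, 'cy': 207.8867173724126, 'k1': -0.007313575786779112, 'R': array([[ 0.85368977,  0.52071001,  0.00865275],
       [ 0.35429406, -0.56851758, -0.7424712 ],
       [-0.38169294,  0.63690569, -0.6698221 ]]), 't': array([-0.40876031, -0.05043774,  1.61600829])}
side {'vfov': 43.668444911662874, 'cx': 285.1871019928251, 'cy': 206.40346113334638, 'k1': 0.013853441478124458, 'R': array([[-0.68675539, -0.72682306, -0.00976111],
       [-0.44426191,  0.43032393, -0.78578157],
       [ 0.5753246 , -0.53530323, -0.61842708]]), 't': array([0.35492637, 0.30860059, 1.41708499])}
wrist {'vfov': 61.20428655773152, 'cx': 284.70931280286237, 'cy': 203.28740129724218, 'k1': 0.013771650085578421, 'hand_eye': array([[ 9.99999924e-01, -1.79577596e-04, -3.45347279e-04,
        -8.98330960e-05],
       [ 2.81050649e-04, -2.80716791e-01,  9.59790605e-01,
        -1.58169006e-01],
       [-2.69301669e-04, -9.59790629e-01, -2.80716719e-01,
         7.64476583e-02],
       [ 0.00000000e+00,  0.00000000e+00,  0.00000000e+00,
         1.00000000e+00]])}
```

View pics/scene0.png

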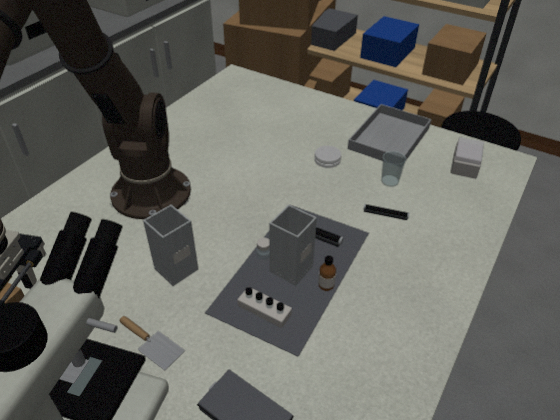

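View pics/side0.png

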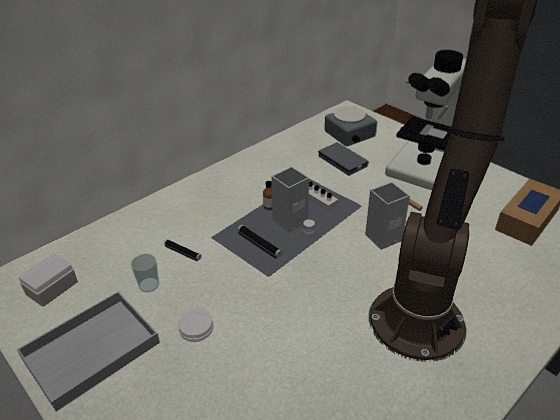

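View pics/wrist0.png

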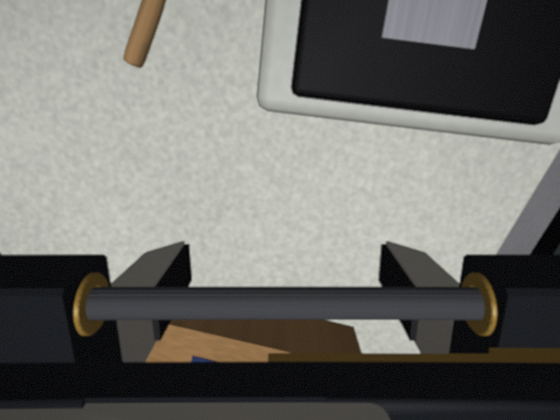

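```bash
cat > h.py <<'E'
import numpy as np,cv2
from plant import bot
def K(c):
    f=210/np.tan(np.radians(c['vfov'])/2); return f
def proj(name,X,c=None):
    c=c or bot.get_calibration(name); X=np.atleast_2d(X); p=X@np.array(c['R']).T+c['t']
    s=p[:,:2]/p[:,2:]; r2=(s**2).sum(1,keepdims=True); s=s*(1+c['k1']*r2)
    return s*K(c)+[c['cx'],c['cy']]
def ray(name,uv,c=None):
    c=c or bot.get_calibration(name); d=(np.array(uv,float)-[c['cx'],c['cy']])/K(c); s=d.copy()
    for _ in range(10): s=d/(1+c['k1']*(s@s))
    R=np.array(c['R']); return -R.T@c['t'], R.T@np.array([s[0],s[1],1])
def onz(name,uv,z,c=None):
    o,d=ray(name,uv,c); return o+d*(z-o[2])/d[2]
def crop(name,x0,y0,x1,y1,s,out,img=None):
    if img is None: img=bot.read_camera(name)
    cv2.imwrite(out,cv2.resize(img[y0:y1,x0:x1],None,fx=s,fy=s,interpolation=cv2.INTER_CUBIC))
E
python3 - <<'E'
from h import *
crop("scene",200,190,380,360,4,"pics/c1.png",cv2.imread("pics/scene0.png"))
crop("side",200,155,380,285,4,"pics/c2.png",cv2.imread("pics/side0.png"))
E
```

```text
(no output)
```

View pics/c1.png

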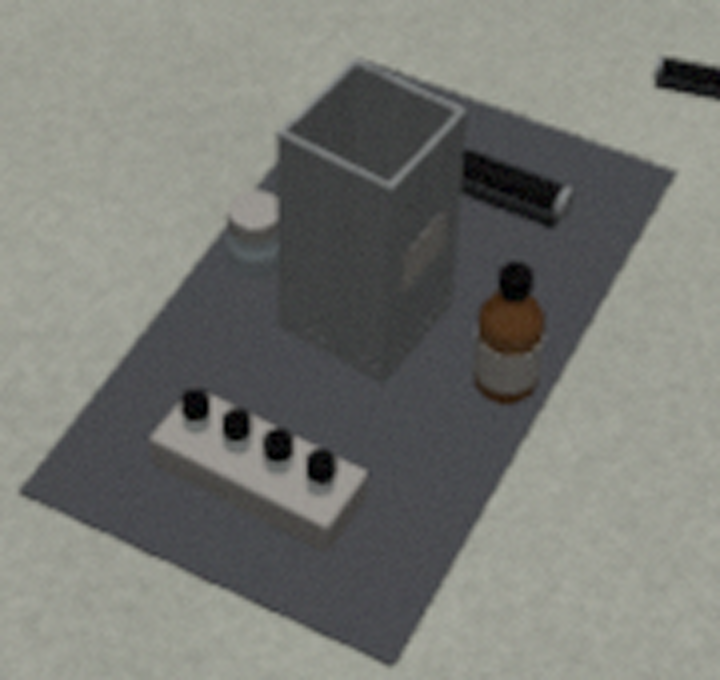

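View pics/c2.png

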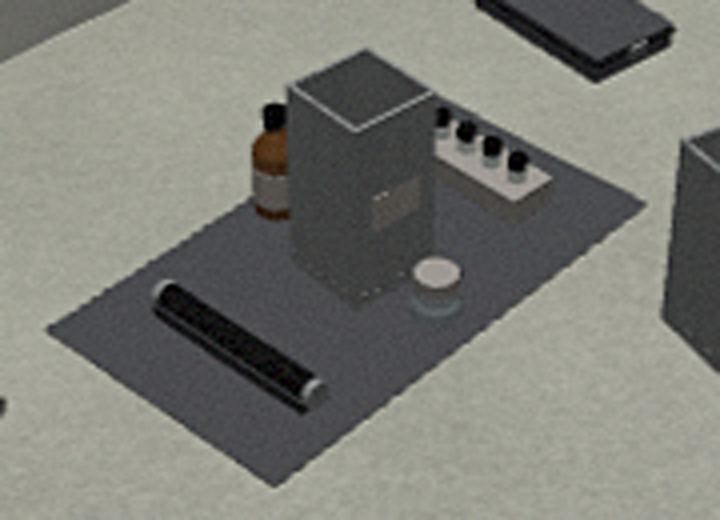

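Run:
```python
from h import *
from scipy.optimize import least_squares
S=lambda a:np.array(a)/4+[200-.375,190-.375]; D=lambda a:np.array(a)/4+[200-.375,155-.375]
for p in S([(676,172),(392,664),(22,492)]): print('mat s',onz("scene",p,.004))
for p in D([(47,328),(275,487),(645,203)]): print('mat d',onz("side",p,.004))
for p in S([(357,62),(464,110),(391,186),(282,134)]): print('rim s',onz("scene",p,.184))
for p in D([(366,50),(436,94),(357,130),(288,86)]): print('rim d',onz("side",p,.184))
for p in S([(383,380),(281,326),(452,303)]): print('bot s',onz("scene",p,.004))
for p in D([(355,306),(292,258)]): print('bot d',onz("side",p,.004))
for p in D([(168,284),(318,380)]): print('rail d',onz("side",p,.028))
for p in S([(566,190)]): print('rail s',onz("scene",p,.028))
for p in S([(507,400),(516,268)]): print('amber s',onz("scene",p,.004),onz("scene",p,.109))
for p in S([(255,210)]): print('jar s',onz("scene",p,.054))
for p in D([(437,271)]): print('jar d',onz("side",p,.054))
for p in D([(274,112)]): print('amb d',onz("side",p,.105))
for p in S([(195,395),(320,455)]): print('vials s',onz("scene",p,.055))
```

```text
mat s [0.65855766 0.19084223 0.004     ]
mat s [ 0.685301   -0.26525456  0.004     ]
mat s [ 0.43042213 -0.28112751  0.004     ]
mat d [0.65695881 0.19457036 0.004     ]
mat d [0.39782581 0.18062301 0.004     ]
mat d [ 0.4284166  -0.27578383  0.004     ]
rim s [ 0.50237586 -0.00366865  0.184     ]
rim s [ 0.58103223 -0.00696845  0.184     ]
rim s [ 0.57581017 -0.08779583  0.184     ]
rim s [ 0.4972734  -0.08427123  0.184     ]
rim d [ 0.57292645 -0.0816194   0.184     ]
rim d [ 0.49104685 -0.07825955  0.184     ]
rim d [ 0.49949035 -0.0015067   0.184     ]
rim d [ 0.57919727 -0.00309596  0.184     ]
bot s [ 0.57547528 -0.08684386  0.004     ]
bot s [ 0.49436122 -0.08279436  0.004     ]
bot s [ 0.58157935 -0.00468198  0.004     ]
bot d [ 0.50415689 -0.0023675   0.004     ]
bot d [ 0.58514817 -0.0067512   0.004     ]
rail d [0.60854971 0.10650743 0.028     ]
rail d [0.4412602  0.09650492 0.028     ]
rail s [0.60800108 0.10998797 0.028     ]
amber s [ 0.6518764  -0.05897122  0.004     ] [ 0.68522693 -0.13799344  0.109     ]
amber s [0.60358411 0.04656392 0.004     ] [ 0.64178919 -0.04306712  0.109     ]
jar s [ 0.44817365 -0.04189066  0.054     ]
jar d [ 0.44764431 -0.0387043   0.054     ]
amb d [ 0.64466448 -0.04398695  0.105     ]
vials s [ 0.50312887 -0.19495373  0.055     ]
vials s [ 0.59228302 -0.19344754  0.055     ]
```

Two things look like the canister: the one on the mat at scene (293,245), y≈-0.04, and one at scene (172,245), farther right. The mat one is farther to the robot's left, so it is the one meant. Rail look-alikes: the one on the mat at side (260,241), and a shorter one off the mat at side (183,250). The longer one, on the mat, is meant. The crops confirm both: the canister faces the rail on its +y side, with the vial rack opposite.

```bash
cat >> h.py <<'E'
from scipy.spatial.transform import Rotation as Ro
def toolR(o): q=o['tcp_rot']; return Ro.from_quat([q[1],q[2],q[3],q[0]]).as_matrix()
def st():
    o=bot.get_obs(); T=toolR(o)
    print('t %.2f pos %s F %s gap %.1fmm yaw_x %.2f'%(o['t'],o['position'].round(4),o['ft_force'].round(2),o['finger_gap']*92,np.degrees(np.arctan2(T[1,0],T[0,0]))), 'q7 %.2f'%o['joint_pos'][6]); return o,T
def to(p):
    o,T=st(); print('tool cm',(T.T@(np.array(p)-o['position'])*100).round(2))
E
python3 - <<'E'
from h import *
o,T=st(); print(T.round(3)); print(o['joint_pos'].round(2))
to([.5385,-.0435,.30])
for e in D if 0 else []: pass
# other canister
for p in [(170,208),(191,221),(148,221)]: print(onz("scene",p,.184))
E
```

```text
t 0.15 pos [ 0.2246 -0.5829  0.2261] F [-0.01 -0.43  0.48] gap 92.1mm yaw_x -68.93 q7 -0.08
[[ 0.36  -0.     0.933]
 [-0.933  0.001  0.36 ]
 [-0.001 -1.    -0.   ]]
[ 1.1   0.44  0.02  1.57 -0.01  1.13 -0.08]
t 0.15 pos [ 0.2246 -0.5829  0.2261] F [-0.01 -0.43  0.48] gap 92.1mm yaw_x -68.93 q7 -0.08
tool cm [-39.05  -7.35  48.68]
[ 0.25519029 -0.17048504  0.184     ]
[ 0.32958385 -0.17984157  0.184     ]
[ 0.24083052 -0.23510727  0.184     ]
```

```bash
python3 -m creep '[{"translation":[0,-5,0],"turn":0,"grip":5},{"translation":[-3,-8,4],"turn":0.1,"grip":2},{"translation":[-7,-8,9],"turn":0.2,"grip":2},{"translation":[-11,-8,13.5],"turn":0.3,"grip":2},{"translation":[-15,-8,18],"turn":0.426,"grip":2}]' 5; python3 -c "
from h import *
to([.5385,-.0435,.30])"
```

```text
t: 0.78
position: [0.3394, -0.3765, 0.3067]
tcp_rot: [-0.484, 0.484, -0.515, 0.515]
ft_force: [1.3, 0.7, 0.6]
finger_gap: 0.502
t 0.78 pos [ 0.3394 -0.3765  0.3067] F [1.3  0.66 0.56] gap 46.2mm yaw_x -93.54 q7 -0.90
tool cm [-34.46   0.67  17.81]
```

```bash
python3 -m creep '[{"translation":[-5,0,3],"turn":0,"grip":2},{"translation":[-10,0,6],"turn":0,"grip":2},{"translation":[-15,0,9],"turn":0,"grip":2},{"translation":[-20,0,12],"turn":0,"grip":2},{"translation":[-25,0,15],"turn":0,"grip":2}]'; python3 -c "
from h import *
to([.5385,-.0435,.30])"
```

```text
t: 1.4
position: [0.5037, -0.1361, 0.3067]
tcp_rot: [-0.485, 0.485, -0.514, 0.514]
ft_force: [0.6, -0.9, -0.2]
finger_gap: 0.22
t 1.40 pos [ 0.5037 -0.1361  0.3067] F [ 0.57 -0.87 -0.24] gap 20.3mm yaw_x -93.35 q7 -1.52
tool cm [-9.45  0.67  2.93]
```

```bash
python3 -m creep '[{"translation":[-4,0,1.3],"turn":0,"grip":2},{"translation":[-7,0,2.2],"turn":0,"grip":2},{"translation":[-9.4,0,2.9],"turn":0,"grip":2},{"translation":[-9.4,0,2.9],"turn":0,"grip":2}]'
python3 - <<'E'
from h import *
to([.5385,-.0435,.30])
o=bot.get_obs(); 
cv2.imwrite("pics/w1.png",bot.read_camera("wrist"))
cv2.imwrite("pics/s1.png",bot.read_camera("side"))
E
```

```text
t: 1.9
position: [0.5377, -0.0432, 0.3064]
tcp_rot: [0.486, -0.486, 0.514, -0.513]
ft_force: [-0.6, 0.2, 0.5]
finger_gap: 0.221
t 1.90 pos [ 0.5377 -0.0432  0.3064] F [-0.59  0.17  0.46] gap 20.3mm yaw_x -93.12 q7 -1.71
tool cm [0.02 0.64 0.08]
```

View pics/w1.png

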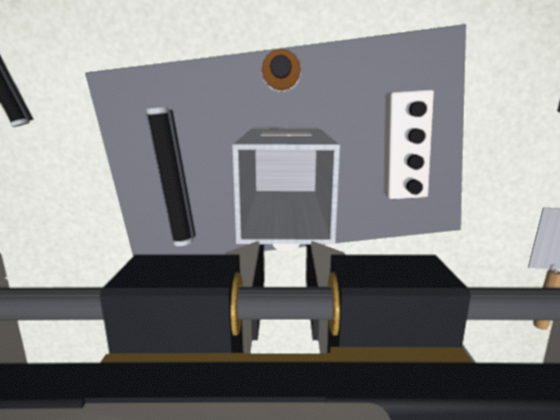

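View pics/s1.png

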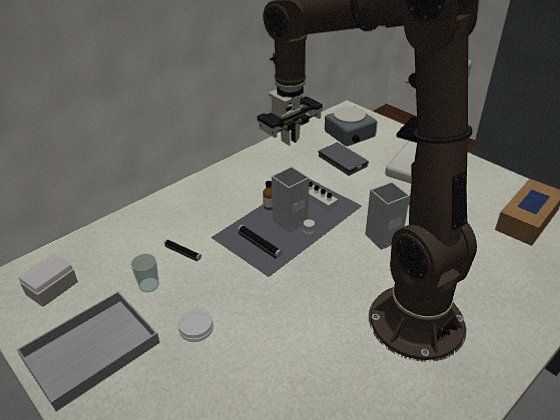

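Run:
```python
from h import *
o,T=st()
c=bot.get_calibration("wrist"); H=np.array(c['hand_eye'])
def wc(o,T):
    Rc=T@H[:3,:3]; tc=T@H[:3,3]+o['position']
    return dict(c,R=Rc.T,t=-Rc.T@tc)
w=wc(o,T)
ps=[onz("x",p,.184,w) for p in [(235,147),(338,147),(335,242.5),(235.5,242.5)]]
for p in ps: print(p.round(4))
print(np.mean(ps,0))
for p in [(158,110),(184,238)]: print('rail',onz("x",p,.03,w))
crop("side",240,80,340,180,6,"pics/s1c.png",cv2.imread("pics/s1.png"))
crop("wrist",90,230,480,400,2,"pics/w1c.png",cv2.imread("pics/w1.png"))
```

```text
t 2.00 pos [ 0.5372 -0.0461  0.3064] F [ 0.17  0.18 -0.17] gap 20.1mm yaw_x -93.34 q7 -1.71
[ 0.5797 -0.0091  0.184 ]
[ 0.575  -0.0899  0.184 ]
[ 0.4942 -0.0861  0.184 ]
[ 0.4991 -0.0016  0.184 ]
[ 0.53700291 -0.04667039  0.184     ]
rail [0.60968917 0.09989908 0.03      ]
rail [0.44666074 0.09183509 0.03      ]
```

View pics/s1c.png

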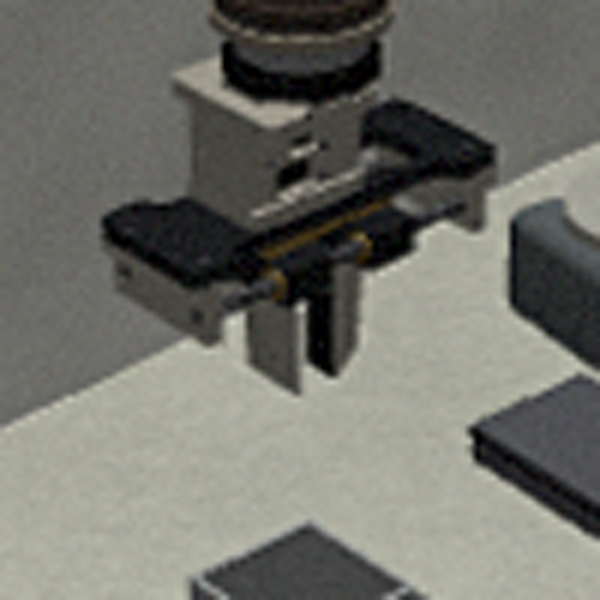

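View pics/w1c.png

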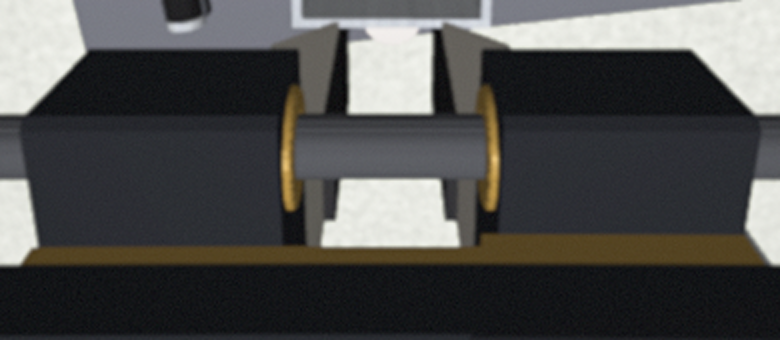

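Run:
```python
from h import *
c=bot.get_calibration("wrist"); H=np.linalg.inv(np.array(c['hand_eye']))
w=dict(c,R=H[:3,:3],t=H[:3,3])
for y in (0,-.019,-.05):
  for z in (-.0095,.0095):
    print(y,z,proj("x",[[s,y,z] for s in (-.029,-.020,-.010,.01,.02,.029)],w).round(0).tolist())
```

```text
0 -0.0095 [[227.0, 280.0], [245.0, 280.0], [265.0, 280.0], [306.0, 280.0], [326.0, 280.0], [344.0, 280.0]]
0 0.0095 [[225.0, 244.0], [244.0, 244.0], [265.0, 244.0], [306.0, 244.0], [327.0, 244.0], [346.0, 244.0]]
-0.019 -0.0095 [[220.0, 301.0], [240.0, 301.0], [263.0, 301.0], [308.0, 301.0], [331.0, 301.0], [351.0, 301.0]]
-0.019 0.0095 [[218.0, 262.0], [239.0, 262.0], [262.0, 262.0], [309.0, 262.0], [332.0, 262.0], [353.0, 262.0]]
-0.05 -0.0095 [[205.0, 348.0], [230.0, 348.0], [258.0, 348.0], [314.0, 348.0], [341.0, 348.0], [366.0, 348.0]]
-0.05 0.0095 [[202.0, 301.0], [228.0, 301.0], [257.0, 301.0], [315.0, 301.0], [344.0, 301.0], [370.0, 301.0]]
```

```bash
python3 -m creep '[{"translation":[0,4,0],"turn":0,"grip":2},{"translation":[0,8,0.05],"turn":0,"grip":2},{"translation":[0,10.6,0.1],"turn":0,"grip":2},{"translation":[0,10.6,0.1],"turn":0,"grip":2}]'
python3 - <<'E'
from h import *
to([.538,-.045,.172])
cv2.imwrite("pics/w2.png",bot.read_camera("wrist"))
crop("side",230,90,370,240,4,"pics/s2.png"); crop("scene",230,120,380,300,3.3,"pics/q2.png")
E
```

```text
t: 2.5
position: [0.5368, -0.0471, 0.1991]
tcp_rot: [0.484, -0.486, 0.516, -0.514]
ft_force: [0.1, 0.5, 0.4]
finger_gap: 0.221
t 2.50 pos [ 0.5368 -0.0471  0.1991] F [0.09 0.49 0.4 ] gap 20.4mm yaw_x -93.44 q7 -1.74
tool cm [-0.22  2.71  0.12]
```

View pics/w2.png

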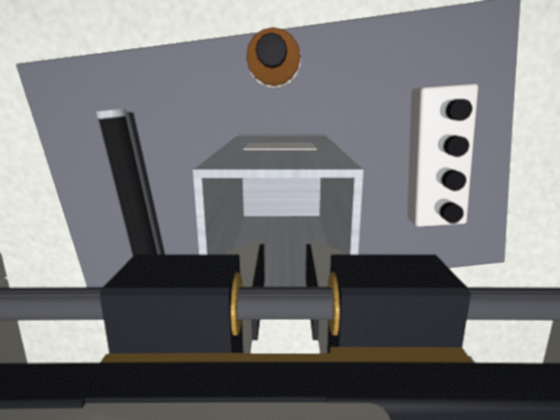

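View pics/s2.png

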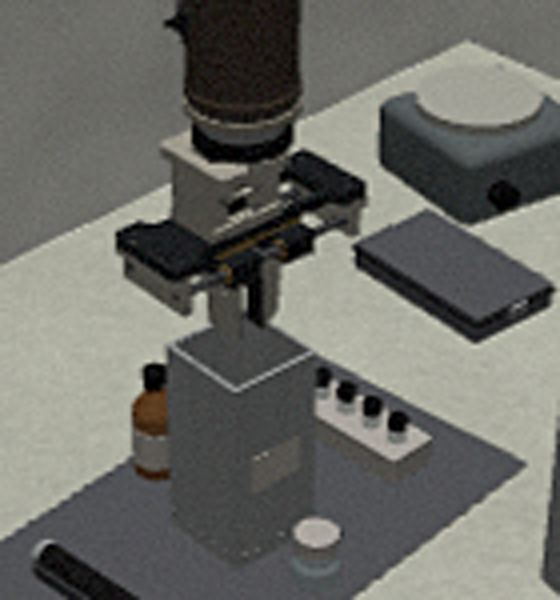

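View pics/q2.png

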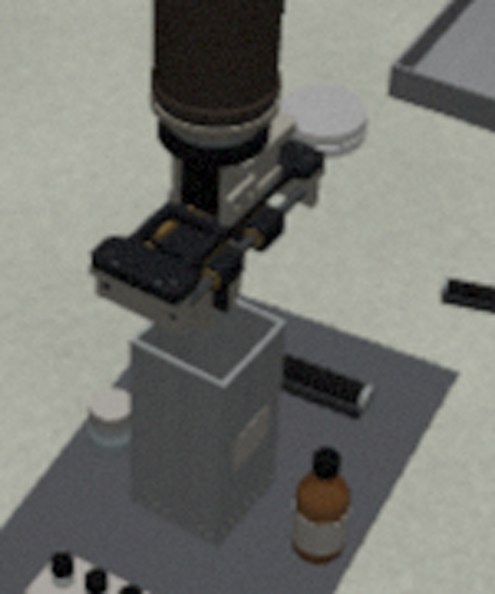

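```bash
python3 -m creep '[{"translation":[-0.3,0,0.05],"turn":0,"grip":2},{"translation":[-0.3,1.5,0.05],"turn":0,"grip":2},{"translation":[-0.3,2.7,0.05],"turn":0,"grip":2},{"translation":[-0.3,2.7,0.05],"turn":0,"grip":2}]'
python3 - <<'E'
from h import *
to([.538,-.045,.172])
cv2.imwrite("pics/w3.png",bot.read_camera("wrist"))
crop("side",230,90,370,240,4,"pics/s3.png")
E
```

```text
t: 3.15
position: [0.5381, -0.0427, 0.1722]
tcp_rot: [0.485, -0.486, 0.515, -0.514]
ft_force: [0.7, 0.7, -0.3]
finger_gap: 0.22
t 3.15 pos [ 0.5381 -0.0427  0.1722] F [ 0.68  0.65 -0.28] gap 20.2mm yaw_x -93.33 q7 -1.76
tool cm [ 0.23  0.02 -0.  ]
```

View pics/w3.png

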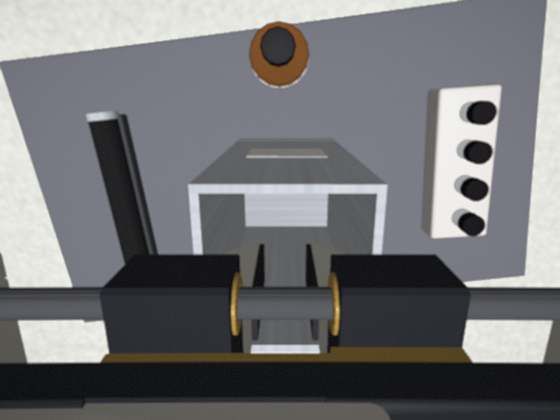

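View pics/s3.png

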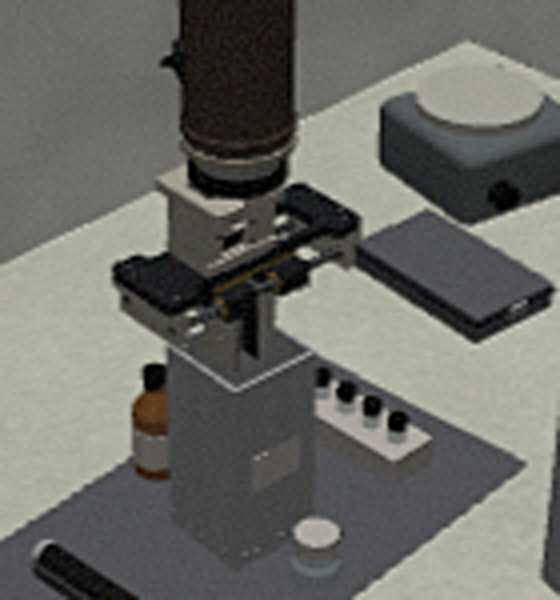

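```bash
python3 -m creep '[{"translation":[-0.4,0,0],"turn":0,"grip":2},{"translation":[-0.8,0,0],"turn":0,"grip":2},{"translation":[-1.1,0.1,0],"turn":0,"grip":2},{"translation":[-1.4,0.15,0],"turn":0,"grip":2},{"translation":[-1.7,0.2,0],"turn":0,"grip":2}]'
python3 - <<'E'
from h import *
st()
crop("side",230,90,370,240,4,"pics/s4.png")
E
```

```text
t: 3.88
position: [0.5406, -0.0255, 0.1722]
tcp_rot: [-0.485, 0.485, -0.514, 0.515]
ft_force: [-0.8, 0.0, 8.3]
finger_gap: 0.217
t 3.88 pos [ 0.5406 -0.0255  0.1722] F [-0.8   0.01  8.26] gap 19.9mm yaw_x -93.35 q7 -1.79
```

View pics/s4.png

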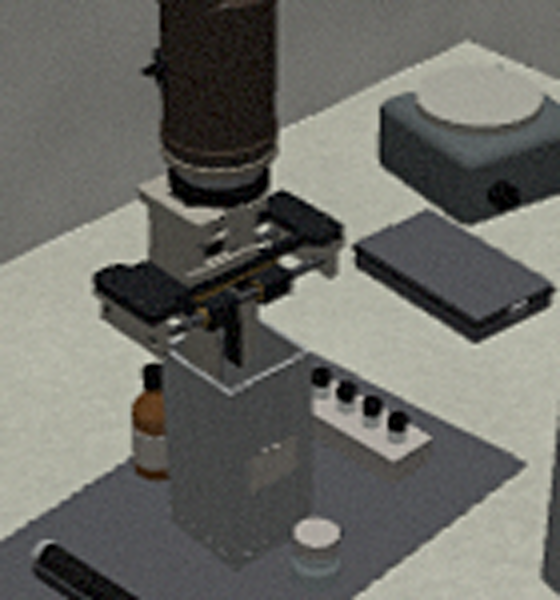

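Run:
```python
from h import *
st()
crop("wrist",210,225,360,290,5,"pics/w1d.png",cv2.imread("pics/w1.png"))
cv2.imwrite("pics/w4.png",bot.read_camera("wrist"))
crop("wrist",170,150,400,350,3.4,"pics/w4c.png",cv2.imread("pics/w4.png"))
st()
```

```text
t 3.92 pos [ 0.5406 -0.025   0.1723] F [-0.88 -0.35  5.42] gap 20.0mm yaw_x -93.32 q7 -1.79
t 3.98 pos [ 0.5406 -0.0251  0.1723] F [-1.56 -1.6   6.96] gap 20.3mm yaw_x -93.32 q7 -1.79
```

View pics/w1d.png

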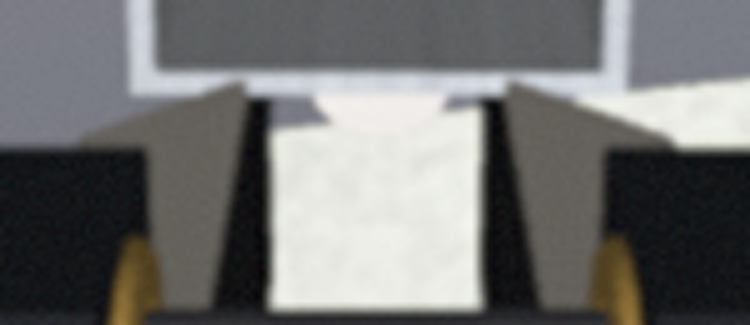

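View pics/w4c.png

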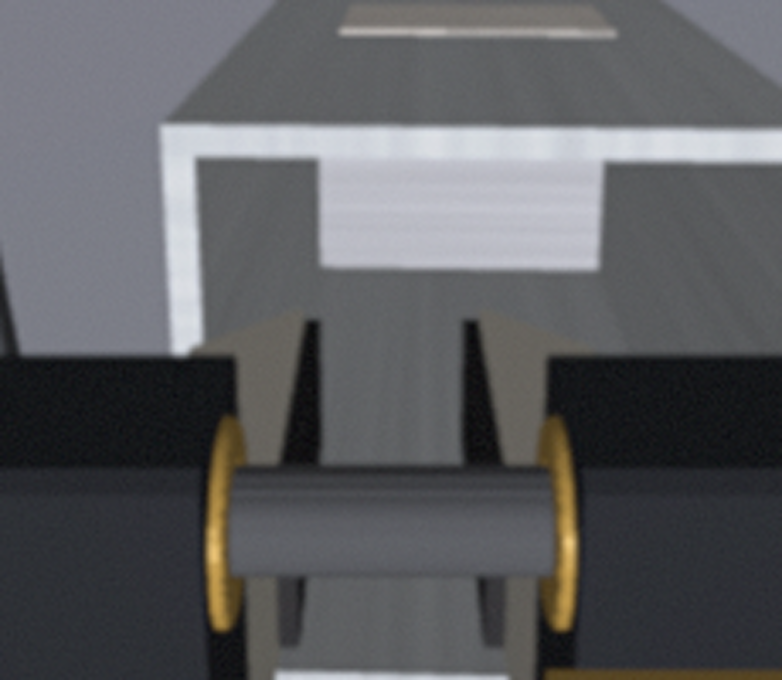

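```bash
python3 -m creep '[{"translation":[0.3,-0.1,0],"turn":0,"grip":2},{"translation":[0.6,-0.2,0],"turn":0,"grip":2},{"translation":[0.9,-0.2,0],"turn":0,"grip":2},{"translation":[1.2,-0.2,0],"turn":0,"grip":2},{"translation":[1.5,-0.2,0],"turn":0,"grip":2.2}]'
python3 - <<'E'
from h import *
st()
crop("side",230,90,370,240,4,"pics/s5.png")
cv2.imwrite("pics/w5.png",bot.read_camera("wrist"))
E
```

```text
t: 4.6
position: [0.5392, -0.0409, 0.1736]
tcp_rot: [0.485, -0.485, 0.514, -0.514]
ft_force: [-0.3, 0.0, 0.4]
finger_gap: 0.236
t 4.60 pos [ 0.5392 -0.0409  0.1736] F [-0.27  0.04  0.36] gap 21.7mm yaw_x -93.34 q7 -1.76
```

View pics/s5.png

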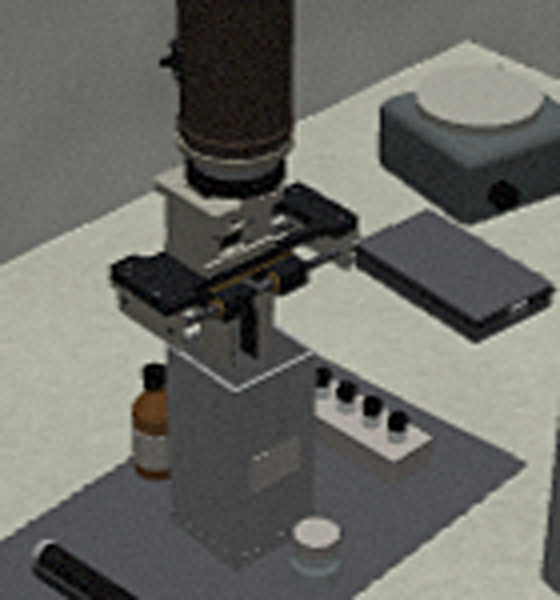

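View pics/w5.png

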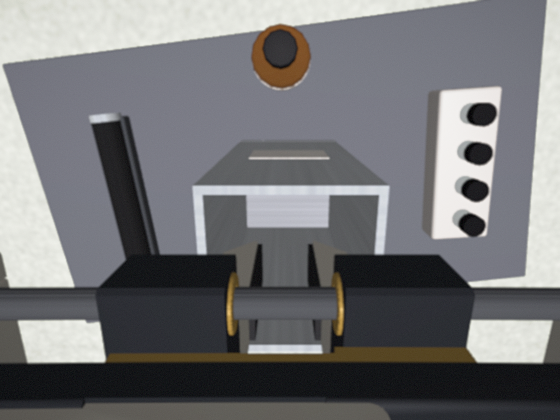

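```bash
python3 -m creep '[{"translation":[0.15,0.5,0],"turn":0,"grip":2.2},{"translation":[0.2,1.0,0],"turn":0,"grip":2.2},{"translation":[0.2,1.0,0],"turn":0,"grip":2.2},{"translation":[-0.2,1.0,0],"turn":0,"grip":2.2},{"translation":[-0.6,1.0,0],"turn":0,"grip":2.2}]'; python3 -c "
from h import *
st()"
```

```text
t: 5.32
position: [0.5398, -0.0342, 0.1639]
tcp_rot: [-0.485, 0.485, -0.514, 0.514]
ft_force: [-1.1, 0.3, -0.3]
finger_gap: 0.236
t 5.33 pos [ 0.5398 -0.0342  0.1639] F [-1.12  0.27 -0.34] gap 21.7mm yaw_x -93.33 q7 -1.78
```

```bash
python3 -m creep '[{"translation":[-0.3,0,0],"turn":0,"grip":2.2},{"translation":[-0.6,0,0],"turn":0,"grip":2.2},{"translation":[-0.9,0,0],"turn":0,"grip":2.2},{"translation":[-1.2,0,0],"turn":0,"grip":2.2},{"translation":[-1.5,0,0],"turn":0,"grip":2.2}]'; python3 -c "
from h import *
st()
crop('side',230,90,370,240,4,'pics/s6.png')
"
```

```text
t: 5.95
position: [0.5405, -0.0195, 0.1637]
tcp_rot: [0.485, -0.485, 0.514, -0.514]
ft_force: [0.5, -0.5, -1.2]
finger_gap: 0.243
t 5.95 pos [ 0.5405 -0.0195  0.1637] F [ 0.54 -0.52 -1.24] gap 22.3mm yaw_x -93.34 q7 -1.81
```

View pics/s6.png

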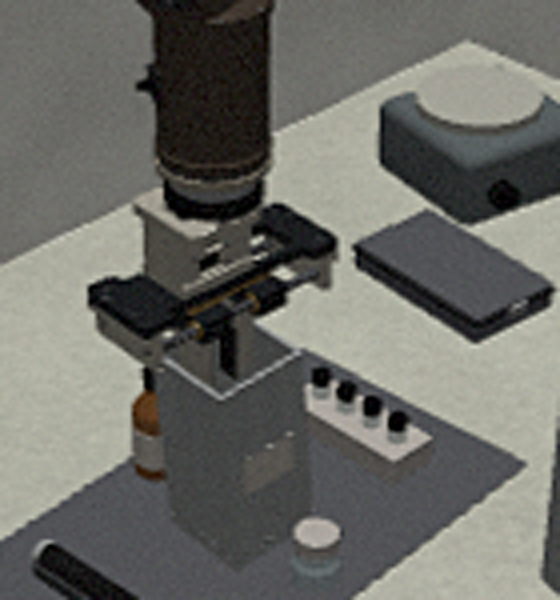

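```bash
python3 -m creep '[{"translation":[-0.4,0,0],"turn":0,"grip":2.2},{"translation":[-0.8,0.05,0],"turn":0,"grip":2.2},{"translation":[-1.2,0.1,0],"turn":0,"grip":2.2},{"translation":[-1.6,0.15,0],"turn":0,"grip":2.2},{"translation":[-2.0,0.2,0],"turn":0,"grip":2.2}]'; python3 -c "
from h import *
st()"
python3 -m creep '[{"translation":[-0.4,0.05,0],"turn":0,"grip":2.2},{"translation":[-0.8,0.1,0],"turn":0,"grip":2.2},{"translation":[-1.2,0.15,0],"turn":0,"grip":2.2},{"translation":[-1.6,0.2,0],"turn":0,"grip":2.2},{"translation":[-2.0,0.25,0],"turn":0,"grip":2.2}]'; python3 -c "
from h import *
st()
crop('side',210,90,370,260,4,'pics/s7.png')
cv2.imwrite('pics/w7.png',bot.read_camera('wrist'))
"
```

```text
t: 6.62
position: [0.5417, 0.0006, 0.1617]
tcp_rot: [0.485, -0.485, 0.514, -0.514]
ft_force: [-0.5, -0.2, -0.1]
finger_gap: 0.236
t 6.62 pos [0.5417 0.0006 0.1617] F [-0.49 -0.21 -0.07] gap 21.7mm yaw_x -93.33 q7 -1.85
t: 7.25
position: [0.5428, 0.0206, 0.1592]
tcp_rot: [0.485, -0.485, 0.514, -0.514]
ft_force: [0.7, -0.1, -0.8]
finger_gap: 0.238
t 7.25 pos [0.5428 0.0206 0.1592] F [ 0.74 -0.12 -0.78] gap 21.9mm yaw_x -93.34 q7 -1.89
```

View pics/s7.png

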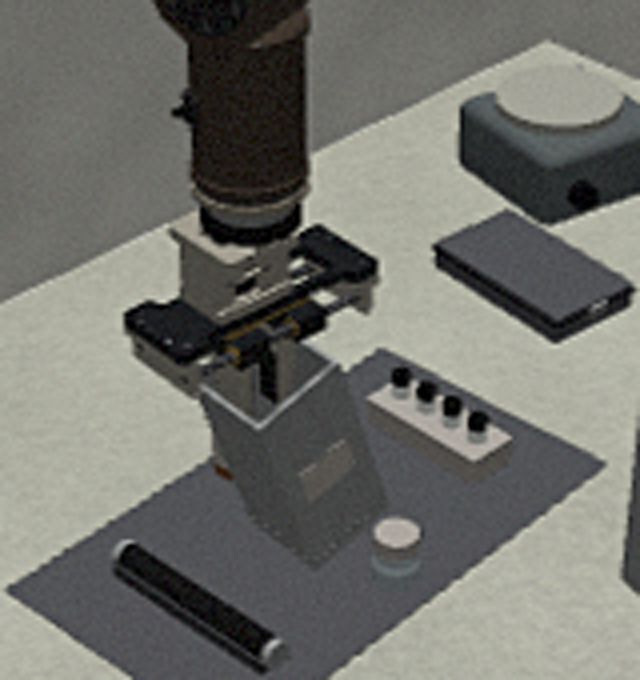

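View pics/w7.png

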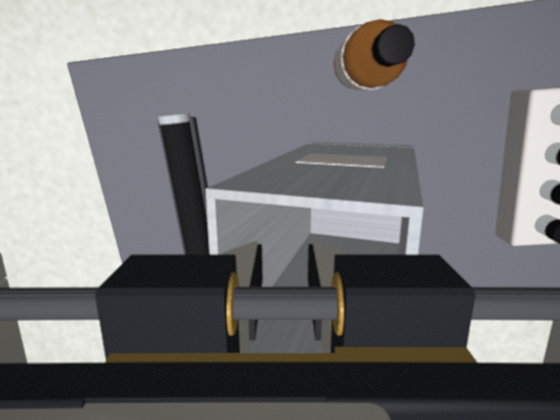

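```bash
python3 -m creep '[{"translation":[-0.3,0.1,0],"turn":0,"grip":2.2},{"translation":[-0.6,0.2,0],"turn":0,"grip":2.2},{"translation":[-0.9,0.3,0],"turn":0,"grip":2.2},{"translation":[-1.2,0.4,0],"turn":0,"grip":2.2},{"translation":[-1.5,0.5,0],"turn":0,"grip":2.2}]'; python3 -c "
from h import *
st()
crop('side',210,90,370,260,4,'pics/s8.png')
cv2.imwrite('pics/w8.png',bot.read_camera('wrist'))
"
```

```text
t: 7.98
position: [0.5437, 0.0354, 0.1541]
tcp_rot: [-0.485, 0.485, -0.514, 0.514]
ft_force: [-0.5, -0.2, 0.7]
finger_gap: 0.238
t 7.97 pos [0.5437 0.0354 0.1541] F [-0.48 -0.19  0.67] gap 21.9mm yaw_x -93.33 q7 -1.92
```

View pics/s8.png

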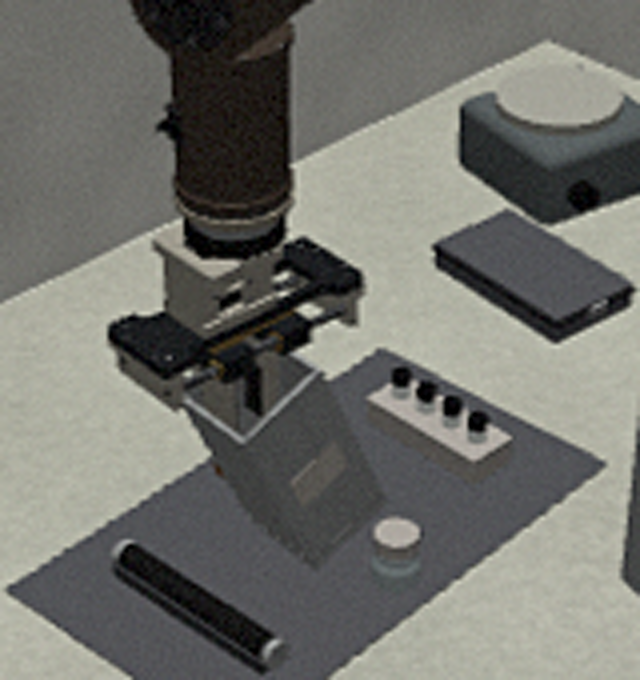

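View pics/w8.png

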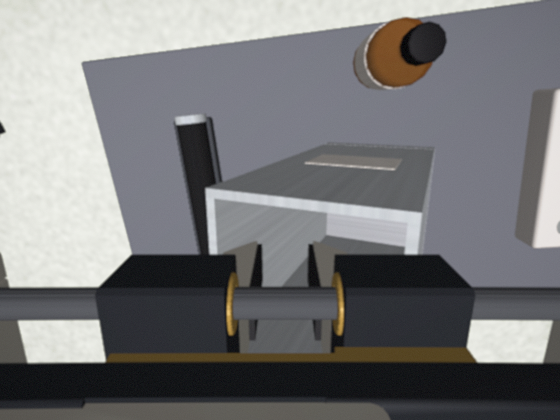

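```bash
python3 -m creep '[{"translation":[-0.2,0,0],"turn":0,"grip":2.2},{"translation":[-0.4,0,0],"turn":0,"grip":2.2},{"translation":[-0.6,0,0],"turn":0,"grip":2.2},{"translation":[-0.8,0,0],"turn":0,"grip":2.2},{"translation":[-1.0,-0.1,0],"turn":0,"grip":2.2}]'; python3 -c "
from h import *
st()
crop('side',210,90,370,260,4,'pics/s9.png')
cv2.imwrite('pics/w9.png',bot.read_camera('wrist'))
"
```

```text
t: 8.7
position: [0.5442, 0.0453, 0.1552]
tcp_rot: [0.485, -0.485, 0.514, -0.514]
ft_force: [-0.3, -0.2, -0.6]
finger_gap: 0.237
t 8.70 pos [0.5442 0.0453 0.1552] F [-0.29 -0.16 -0.59] gap 21.8mm yaw_x -93.34 q7 -1.94
```

View pics/s9.png

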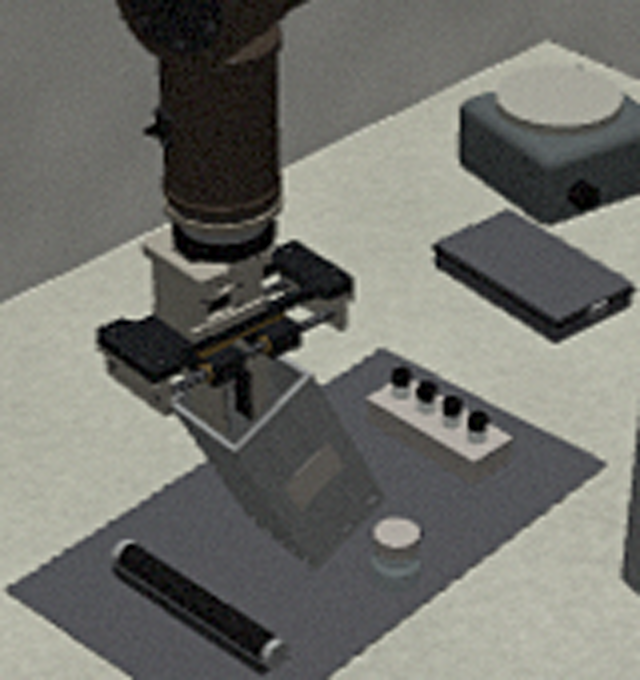

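View pics/w9.png

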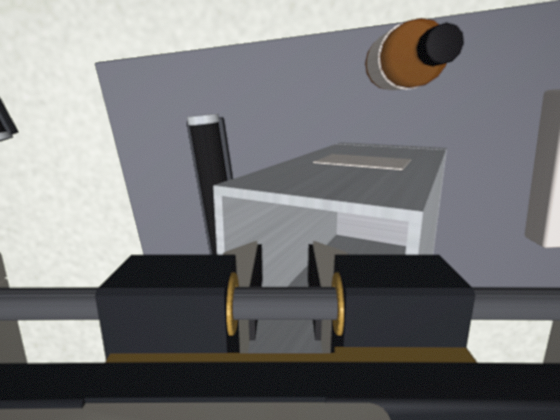

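```bash
python3 -m creep '[{"translation":[-0.2,0,0],"turn":0,"grip":2.2},{"translation":[-0.4,0,0],"turn":0,"grip":2.2},{"translation":[-0.6,0,0],"turn":0,"grip":2.2},{"translation":[-0.8,-0.1,0],"turn":0,"grip":2.2},{"translation":[-1.0,-0.2,0],"turn":0,"grip":2.2}]'; python3 -c "
from h import *
st()
crop('side',210,90,370,260,4,'pics/s10.png')
cv2.imwrite('pics/w10.png',bot.read_camera('wrist'))
"
```

```text
t: 9.43
position: [0.5449, 0.0554, 0.1573]
tcp_rot: [0.485, -0.485, 0.514, -0.514]
ft_force: [-0.2, -0.3, -0.2]
finger_gap: 0.24
t 9.43 pos [0.5449 0.0554 0.1573] F [-0.2  -0.3  -0.23] gap 22.1mm yaw_x -93.34 q7 -1.96
```

View pics/s10.png

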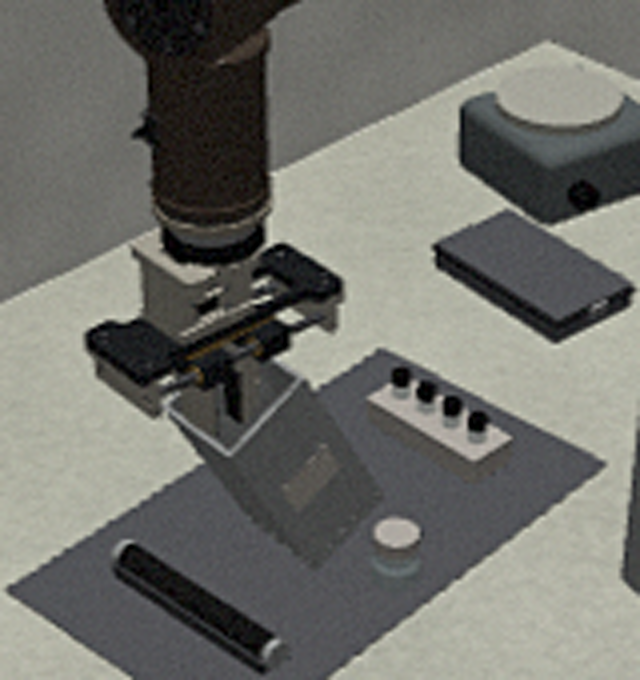

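View pics/w10.png

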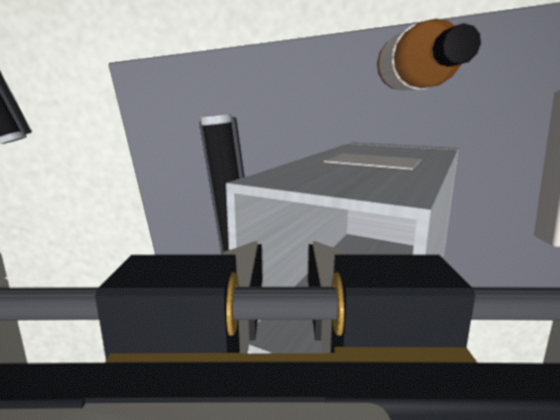

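```bash
cat >> h.py <<'E'
from scipy.optimize import least_squares
PSI=np.radians(-3.3)
def can(th,Px,Py,psi=PSI):
    # local: a across(x), b along lean dir from pivot, z
    def f(a,b,z):  # b in [-.084,0] rel. to pivot edge
        y=b*np.cos(th)+z*np.sin(th); zz=-b*np.sin(th)+z*np.cos(th)
        R=np.array([[np.cos(psi),-np.sin(psi)],[np.sin(psi),np.cos(psi)]])
        p=R@[a,y]; return [Px+p[0],Py+p[1],.004+zz]
    return f
def fit(obs):
    # obs: list (camname, calib, (a,b,z), (u,v))
    def res(p):
        f=can(*p); return np.concatenate([proj(n,f(*k),c)[0]-np.array(uv) for n,c,k,uv in obs])
    r=least_squares(res,[.5,.541,-.0015,PSI],loss='soft_l1'); return r.x,r.fun
E
python3 - <<'E'
from h import *
c=bot.get_calibration("side")
g=lambda u,v:(u/4+210-.375,v/4+90-.375)
A=.042;Z=.18
obs=[("side",c,(A,0,Z),g(163,407)),("side",c,(-A,0,Z),g(230,455)),("side",c,(-A,-.084,Z),g(303,378)),("side",c,(-A,0,0),g(315,567)),("side",c,(-A,-.084,0),g(383,495))]
x,r=fit(obs); print(x,np.degrees(x[3]),r.round(1))
E
```

```text
[ 0.48299069  0.54271369 -0.00156937 -0.04633673] -2.6548992278200143 [-0.6 -0.2 -0.1  0.4  0.4 -0.7  0.1  0.6  0.2 -0.2]
```

```bash
python3 -m creep '[{"translation":[0.1,0,0],"turn":0,"grip":2.5},{"translation":[0.2,0,0],"turn":0,"grip":2.8},{"translation":[0.35,0,0],"turn":0,"grip":3.1},{"translation":[0.5,0,0],"turn":0,"grip":3.4},{"translation":[0.5,0,0],"turn":0,"grip":3.4}]' 4; python3 -c "
from h import *
st()
crop('side',210,90,370,260,4,'pics/s11.png')
cv2.imwrite('pics/w11.png',bot.read_camera('wrist'))
"
```

```text
t: 10.15
position: [0.5446, 0.0499, 0.1572]
tcp_rot: [-0.485, 0.485, -0.514, 0.514]
ft_force: [-0.2, -0.8, -0.1]
finger_gap: 0.368
t 10.15 pos [0.5446 0.0499 0.1572] F [-0.21 -0.81 -0.08] gap 33.8mm yaw_x -93.36 q7 -1.95
```

View pics/s11.png

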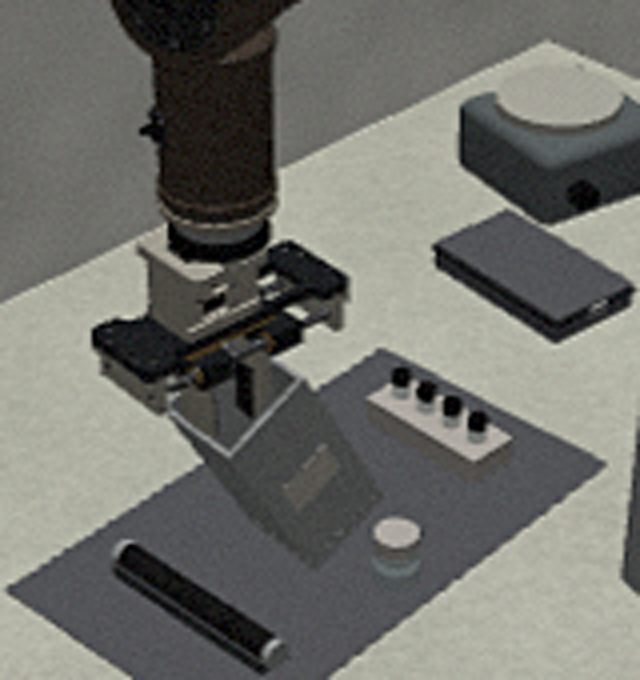

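View pics/w11.png

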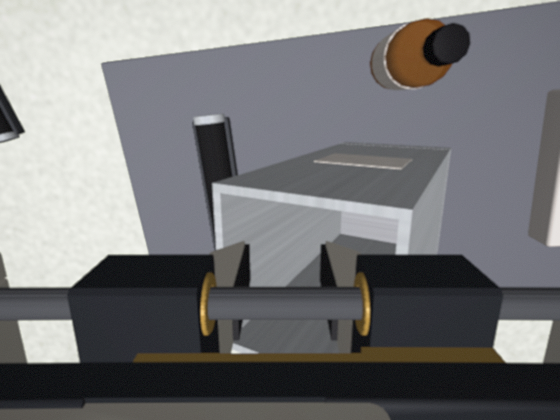

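```bash
python3 -m creep '[{"translation":[-0.2,0,0],"turn":0,"grip":3.4},{"translation":[-0.4,0,0],"turn":0,"grip":3.4},{"translation":[-0.6,0,0],"turn":0,"grip":3.4},{"translation":[-0.8,0,0],"turn":0,"grip":3.4},{"translation":[-1.0,-0.1,0],"turn":0,"grip":3.4}]'; python3 -c "
from h import *
st()
crop('side',210,90,370,260,4,'pics/s12.png')
cv2.imwrite('pics/w12.png',bot.read_camera('wrist'))
"
```

```text
t: 10.88
position: [0.5451, 0.0603, 0.1582]
tcp_rot: [0.485, -0.485, 0.514, -0.514]
ft_force: [0.1, 0.7, -0.6]
finger_gap: 0.372
t 10.88 pos [0.5451 0.0603 0.1582] F [ 0.09  0.74 -0.56] gap 34.2mm yaw_x -93.33 q7 -1.97
```

View pics/s12.png

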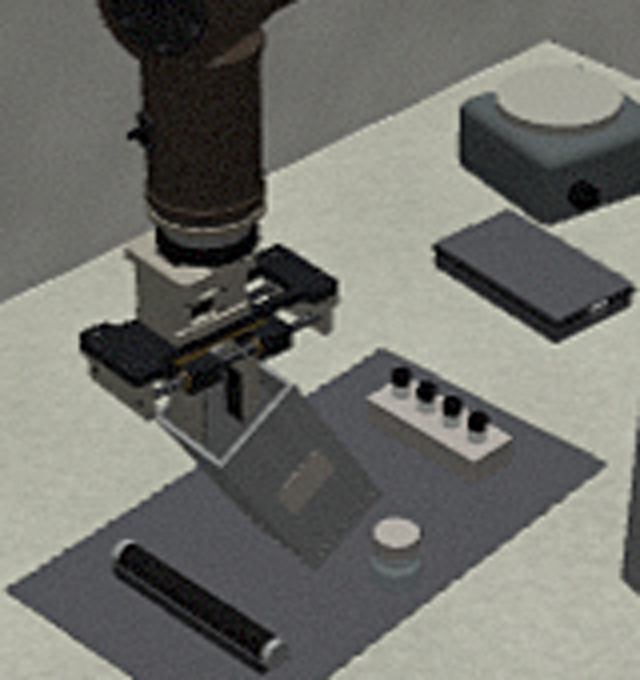

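View pics/w12.png

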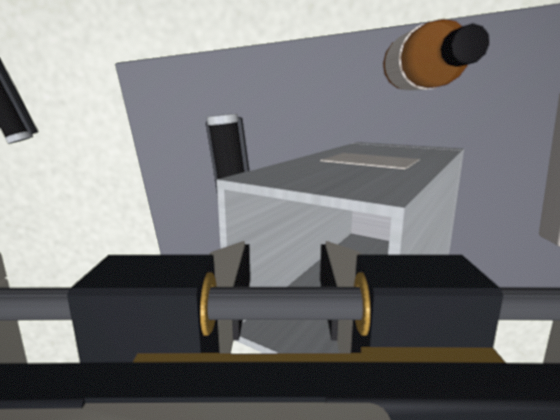

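```bash
python3 -m creep '[{"translation":[-0.1,-0.25,0],"turn":0,"grip":3.4},{"translation":[-0.3,-0.5,0],"turn":0,"grip":3.4},{"translation":[-0.5,-0.75,0],"turn":0,"grip":3.4},{"translation":[-0.75,-0.9,0],"turn":0,"grip":3.4},{"translation":[-1.0,-0.9,0],"turn":0,"grip":3.4}]'; python3 -c "
from h import *
st()
crop('side',210,90,370,260,4,'pics/s13.png')
cv2.imwrite('pics/w13.png',bot.read_camera('wrist'))
"
```

```text
t: 11.6
position: [0.5458, 0.0704, 0.1674]
tcp_rot: [-0.485, 0.485, -0.514, 0.514]
ft_force: [0.1, 0.1, -0.1]
finger_gap: 0.373
t 11.60 pos [0.5458 0.0704 0.1674] F [ 0.1   0.06 -0.14] gap 34.4mm yaw_x -93.34 q7 -1.98
```

View pics/s13.png

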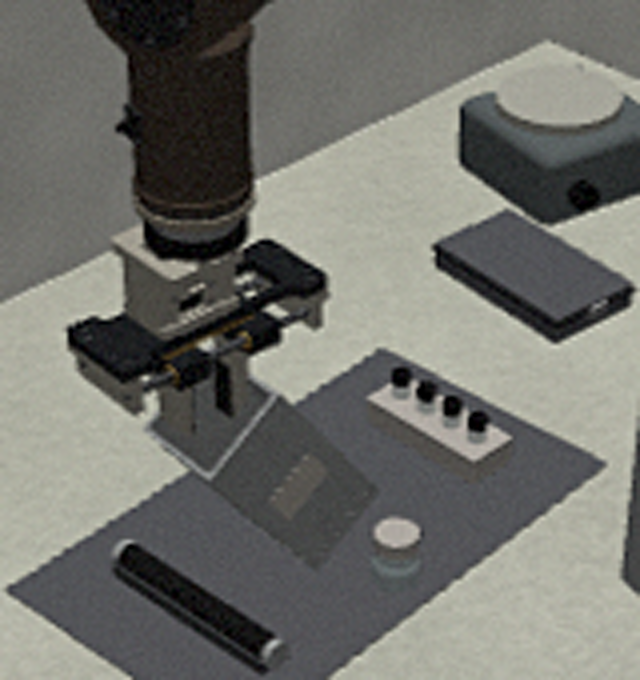

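View pics/w13.png

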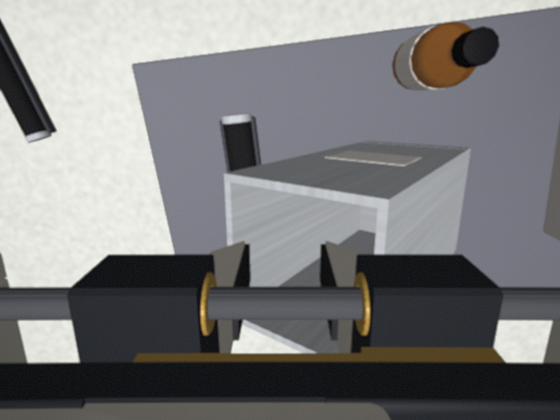

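```bash
python3 -m creep '[{"translation":[-0.3,0.05,0],"turn":0,"grip":3.4},{"translation":[-0.6,0.1,0],"turn":0,"grip":3.4},{"translation":[-0.9,0.2,0],"turn":0,"grip":3.4},{"translation":[-1.2,0.25,0],"turn":0,"grip":3.4},{"translation":[-1.5,0.3,0],"turn":0,"grip":3.4}]'; python3 -c "
from h import *
st()"
python3 -m creep '[{"translation":[-0.3,0.05,0],"turn":0,"grip":3.4},{"translation":[-0.6,0.15,0],"turn":0,"grip":3.4},{"translation":[-0.9,0.2,0],"turn":0,"grip":3.4},{"translation":[-1.2,0.3,0],"turn":0,"grip":3.4},{"translation":[-1.5,0.4,0],"turn":0,"grip":3.4}]'; python3 -c "
from h import *
st()
crop('side',210,90,370,260,4,'pics/s14.png')
cv2.imwrite('pics/w14.png',bot.read_camera('wrist'))
"
```

```text
t: 12.32
position: [0.5466, 0.0854, 0.1641]
tcp_rot: [0.485, -0.485, 0.514, -0.514]
ft_force: [-1.2, -0.6, 0.1]
finger_gap: 0.373
t 12.32 pos [0.5466 0.0854 0.1641] F [-1.2  -0.58  0.07] gap 34.4mm yaw_x -93.33 q7 -2.01
t: 12.95
position: [0.5475, 0.1003, 0.1601]
tcp_rot: [-0.485, 0.485, -0.514, 0.514]
ft_force: [0.3, -0.6, -0.3]
finger_gap: 0.373
t 12.95 pos [0.5475 0.1003 0.1601] F [ 0.32 -0.6  -0.29] gap 34.3mm yaw_x -93.34 q7 -2.04
```

View pics/s14.png

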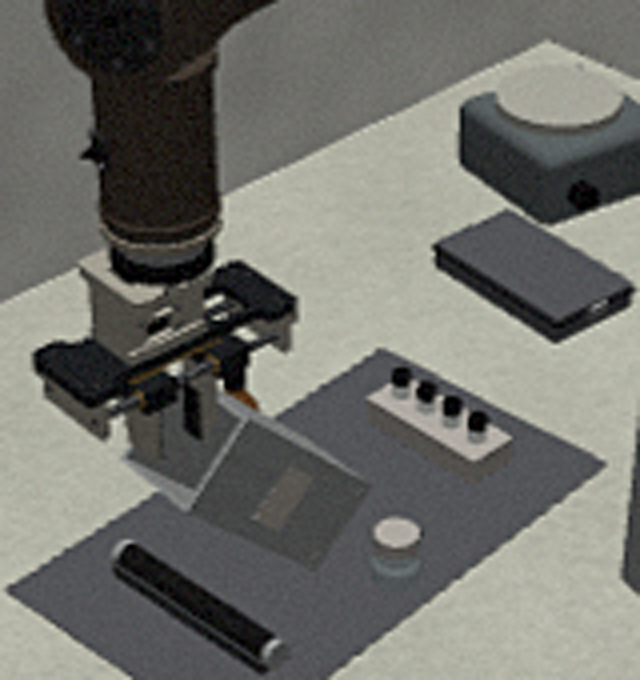

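View pics/w14.png

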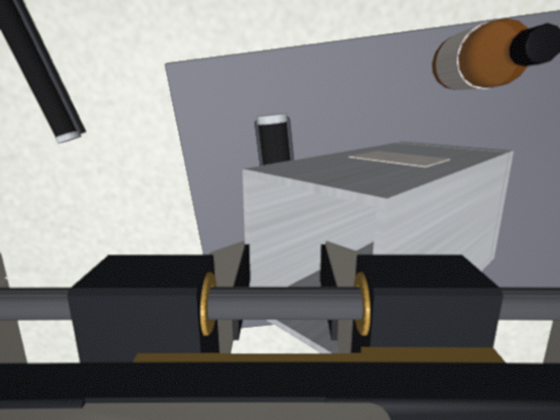

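```bash
python3 -m creep '[{"translation":[-0.3,0.1,0],"turn":0,"grip":3.4},{"translation":[-0.6,0.2,0],"turn":0,"grip":3.4},{"translation":[-0.9,0.35,0],"turn":0,"grip":3.4},{"translation":[-1.2,0.45,0],"turn":0,"grip":3.4},{"translation":[-1.5,0.6,0],"turn":0,"grip":3.4}]'; python3 -c "
from h import *
st()"
python3 -m creep '[{"translation":[-0.3,0.15,0],"turn":0,"grip":3.4},{"translation":[-0.6,0.3,0],"turn":0,"grip":3.4},{"translation":[-0.9,0.45,0],"turn":0,"grip":3.4},{"translation":[-1.2,0.6,0],"turn":0,"grip":3.4},{"translation":[-1.5,0.75,0],"turn":0,"grip":3.4}]'; python3 -c "
from h import *
st()
crop('side',210,90,370,260,4,'pics/s15.png')
cv2.imwrite('pics/w15.png',bot.read_camera('wrist'))
"
```

```text
t: 13.68
position: [0.5484, 0.1153, 0.1542]
tcp_rot: [-0.485, 0.485, -0.514, 0.514]
ft_force: [-0.9, 1.0, 0.1]
finger_gap: 0.368
t 13.68 pos [0.5484 0.1153 0.1542] F [-0.88  1.04  0.07] gap 33.8mm yaw_x -93.34 q7 -2.07
t: 14.3
position: [0.5492, 0.1302, 0.1466]
tcp_rot: [-0.485, 0.485, -0.514, 0.514]
ft_force: [0.3, 0.3, 0.3]
finger_gap: 0.372
t 14.30 pos [0.5492 0.1302 0.1466] F [0.29 0.35 0.28] gap 34.2mm yaw_x -93.34 q7 -2.10
```

View pics/s15.png

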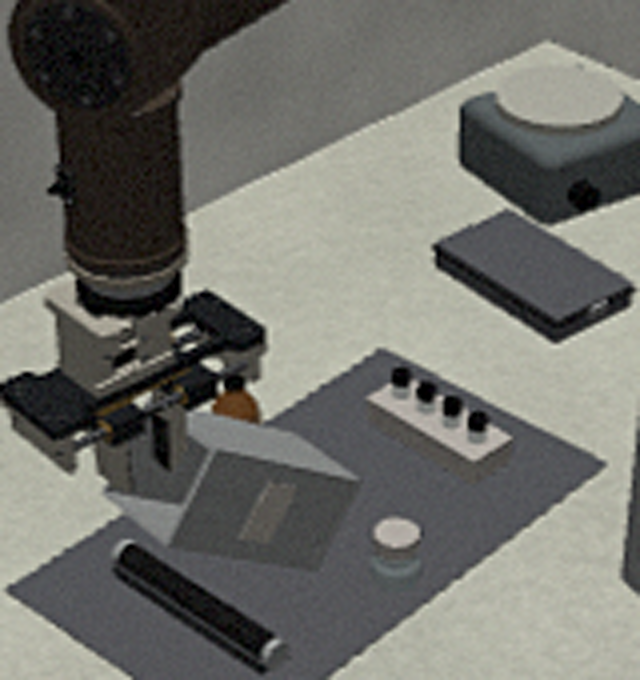

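View pics/w15.png

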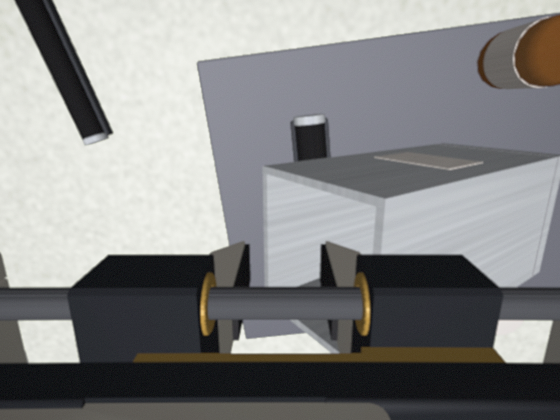

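Tracking well at about 53° of tilt, still held by the outside of the rear finger.

```bash
python3 -m creep '[{"translation":[-0.3,0.2,0],"turn":0,"grip":3.4},{"translation":[-0.6,0.4,0],"turn":0,"grip":3.4},{"translation":[-0.9,0.6,0],"turn":0,"grip":3.4},{"translation":[-1.2,0.8,0],"turn":0,"grip":3.4},{"translation":[-1.5,1.0,0],"turn":0,"grip":3.4}]'; python3 -c "
from h import *
st()"
python3 -m creep '[{"translation":[-0.25,0.2,0],"turn":0,"grip":3.4},{"translation":[-0.5,0.4,0],"turn":0,"grip":3.4},{"translation":[-0.75,0.6,0],"turn":0,"grip":3.4},{"translation":[-1.0,0.8,0],"turn":0,"grip":3.4},{"translation":[-1.25,1.0,0],"turn":0,"grip":3.4}]'; python3 -c "
from h import *
st()
crop('side',190,90,360,260,4,'pics/s16.png')
cv2.imwrite('pics/w16.png',bot.read_camera('wrist'))
"
```

```text
t: 15.02
position: [0.5502, 0.1454, 0.1366]
tcp_rot: [0.485, -0.485, 0.514, -0.514]
ft_force: [1.0, 0.9, 0.8]
finger_gap: 0.369
t 15.03 pos [0.5502 0.1454 0.1366] F [1.   0.92 0.81] gap 33.9mm yaw_x -93.33 q7 -2.13
t: 15.65
position: [0.551, 0.158, 0.1268]
tcp_rot: [-0.485, 0.485, -0.514, 0.514]
ft_force: [0.5, 4.7, 4.3]
finger_gap: 0.374
t 15.65 pos [0.551  0.158  0.1268] F [0.49 4.68 4.26] gap 34.4mm yaw_x -93.33 q7 -2.16
```

View pics/s16.png

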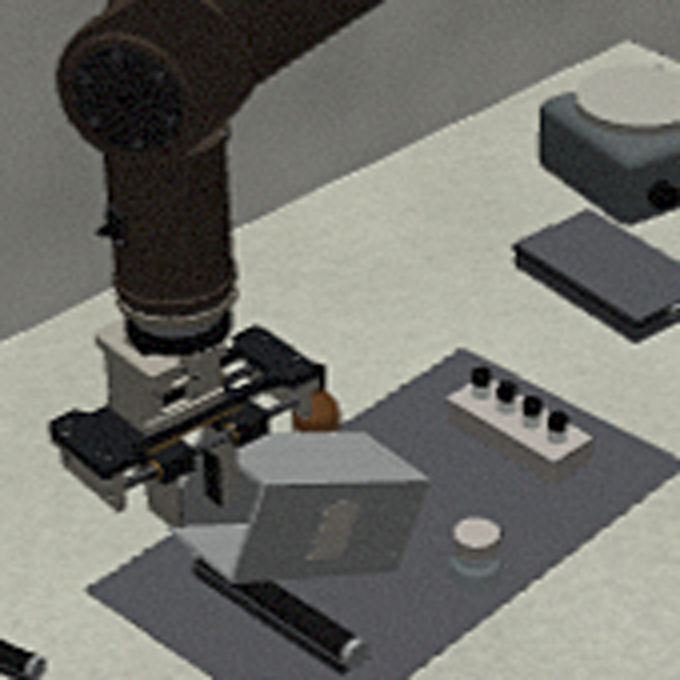

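View pics/w16.png

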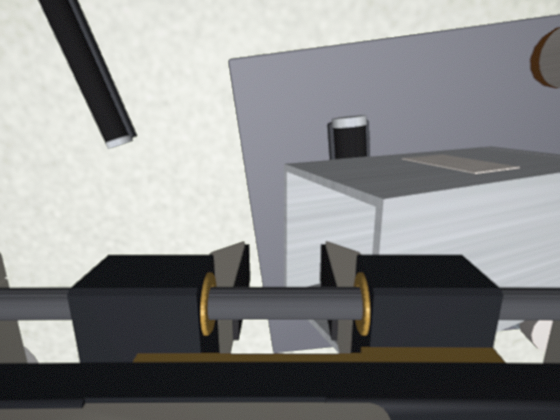

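```bash
python3 -m creep '[{"translation":[-0.15,0,0],"turn":0,"grip":3.4},{"translation":[-0.3,0,0],"turn":0,"grip":3.4},{"translation":[-0.5,0.1,0],"turn":0,"grip":3.4},{"translation":[-0.7,0.25,0],"turn":0,"grip":3.4},{"translation":[-0.9,0.4,0],"turn":0,"grip":3.4}]'; python3 -c "
from h import *
st()
crop('side',190,90,360,260,4,'pics/s17.png')
cv2.imwrite('pics/w17.png',bot.read_camera('wrist'))
"
```

```text
t: 16.38
position: [0.5512, 0.1664, 0.1224]
tcp_rot: [0.485, -0.485, 0.514, -0.514]
ft_force: [0.4, 1.2, -0.3]
finger_gap: 0.372
t 16.38 pos [0.5512 0.1664 0.1224] F [ 0.4   1.23 -0.34] gap 34.2mm yaw_x -93.34 q7 -2.17
```

View pics/s17.png

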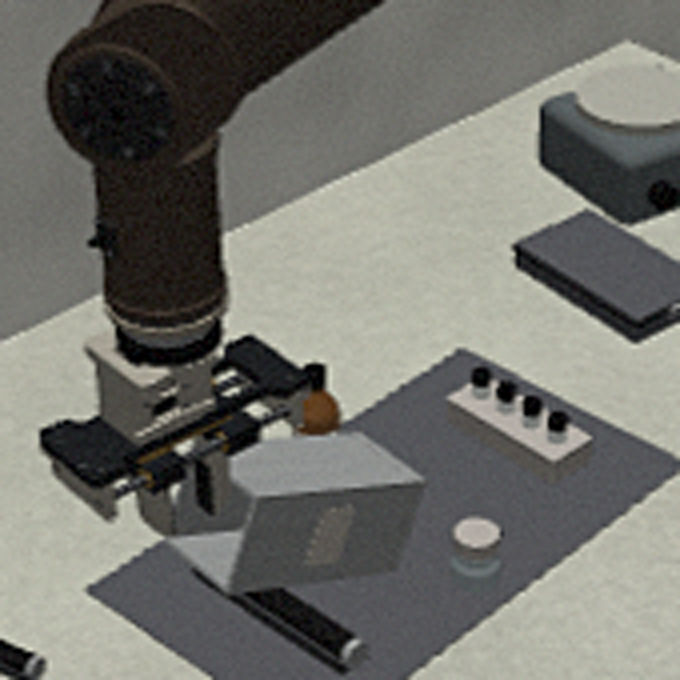

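View pics/w17.png

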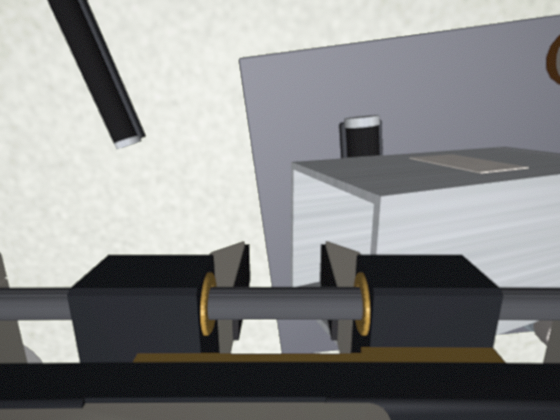

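```bash
python3 -m creep '[{"translation":[-0.2,0.1,0],"turn":0,"grip":3.4},{"translation":[-0.4,0.25,0],"turn":0,"grip":3.4},{"translation":[-0.6,0.4,0],"turn":0,"grip":3.4},{"translation":[-0.8,0.5,0],"turn":0,"grip":3.4},{"translation":[-1.0,0.6,0],"turn":0,"grip":3.4}]'; python3 -c "
from h import *
st()
crop('side',190,90,360,260,4,'pics/s18.png')
cv2.imwrite('pics/w18.png',bot.read_camera('wrist'))
"
```

```text
t: 17.1
position: [0.552, 0.1767, 0.1166]
tcp_rot: [0.485, -0.485, 0.514, -0.514]
ft_force: [0.1, 0.7, -0.5]
finger_gap: 0.37
t 17.10 pos [0.552  0.1767 0.1166] F [ 0.05  0.69 -0.48] gap 34.1mm yaw_x -93.34 q7 -2.19
```

View pics/s18.png

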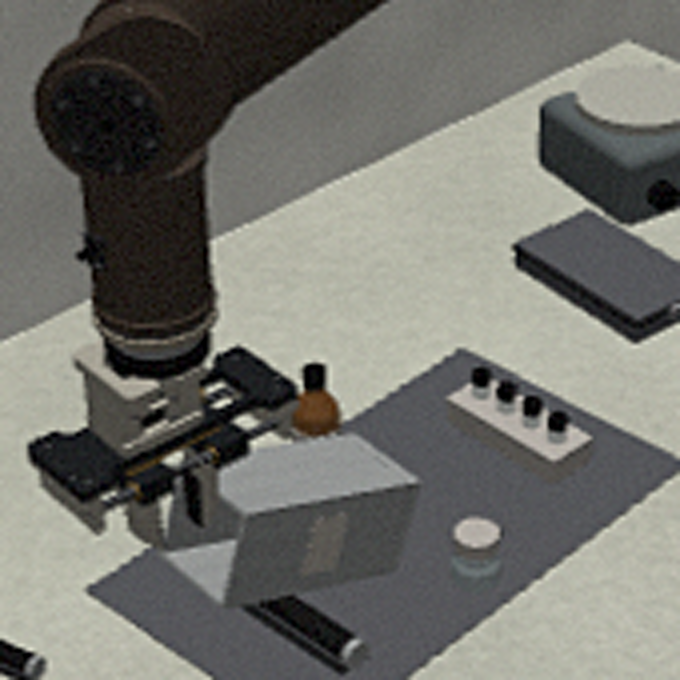

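View pics/w18.png

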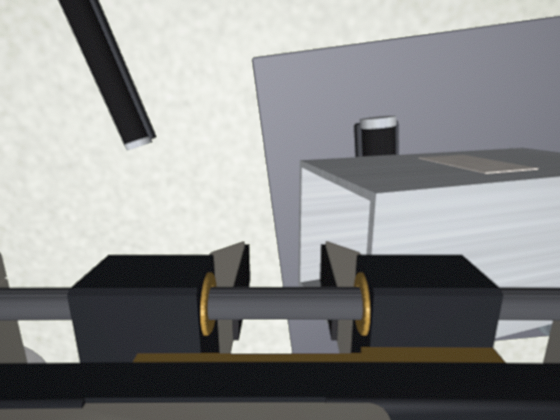

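```bash
python3 -m creep '[{"translation":[-0.15,0.15,0],"turn":0,"grip":3.4},{"translation":[-0.3,0.3,0],"turn":0,"grip":3.4},{"translation":[-0.45,0.45,0],"turn":0,"grip":3.4},{"translation":[-0.6,0.6,0],"turn":0,"grip":3.4},{"translation":[-0.75,0.7,0],"turn":0,"grip":3.4}]'; python3 -c "
from h import *
st()"
python3 -m creep '[{"translation":[-0.15,0.1,0],"turn":0,"grip":3.4},{"translation":[-0.3,0.2,0],"turn":0,"grip":3.4},{"translation":[-0.45,0.2,0],"turn":0,"grip":3.4},{"translation":[-0.6,0.2,0],"turn":0,"grip":3.4},{"translation":[-0.75,0.2,0],"turn":0,"grip":3.4}]'; python3 -c "
from h import *
st()
crop('side',190,90,360,260,4,'pics/s19.png')
cv2.imwrite('pics/w19.png',bot.read_camera('wrist'))
"
```

```text
t: 17.82
position: [0.5524, 0.184, 0.1096]
tcp_rot: [-0.485, 0.485, -0.514, 0.514]
ft_force: [0.0, 1.9, -0.8]
finger_gap: 0.378
t 17.82 pos [0.5524 0.184  0.1096] F [ 0.01  1.93 -0.78] gap 34.8mm yaw_x -93.34 q7 -2.21
t: 18.45
position: [0.5528, 0.1914, 0.1078]
tcp_rot: [-0.485, 0.485, -0.514, 0.514]
ft_force: [0.0, -0.2, -0.1]
finger_gap: 0.371
t 18.45 pos [0.5528 0.1914 0.1078] F [ 0.04 -0.17 -0.13] gap 34.1mm yaw_x -93.35 q7 -2.22
```

View pics/s19.png

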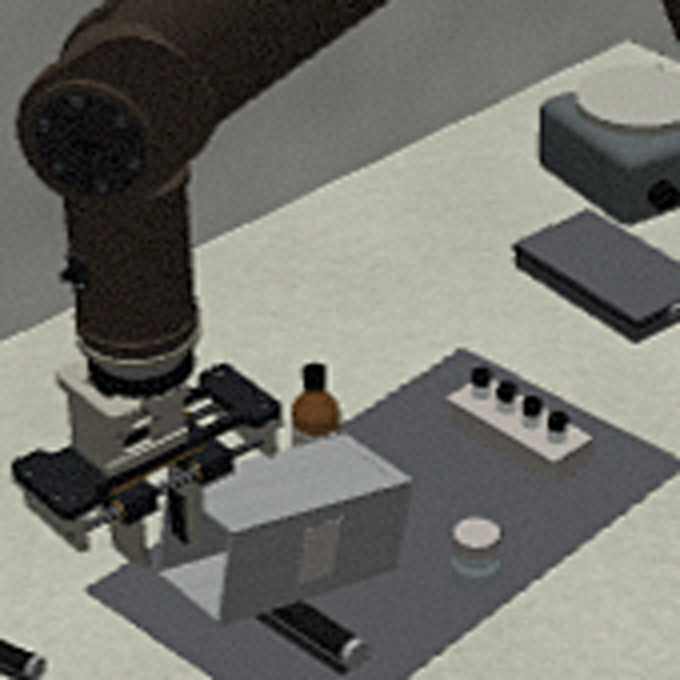

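View pics/w19.png

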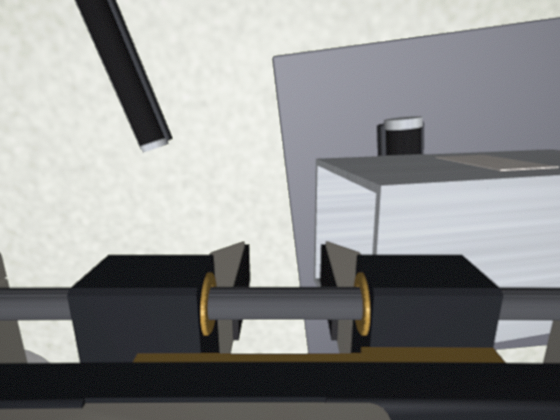

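Run:
```python
from h import *
c=bot.get_calibration("side")
g=lambda u,v:(u/4+190-.375,v/4+90-.375)
A=.042;Z=.18
obs=[("side",c,(A,0,Z),g(160,572)),("side",c,(-A,0,Z),g(222,620)),("side",c,(-A,-.084,Z),g(233,534)),("side",c,(-A,0,0),g(402,573)),("side",c,(-A,-.084,0),g(411,482))]
x,r=fit(obs); print(x,np.degrees(x[3]),r.round(1))
```

```text
[ 1.34811454  0.53960476 -0.00544524 -0.08284485] -4.746660100570308 [-0.4 -0.4 -0.4  1.6  0.3 -0.  -0.5 -0.8  1.7  0. ]
```

```bash
python3 -m creep '[{"translation":[-0.15,0,0],"turn":0,"grip":3.4},{"translation":[-0.3,0,0],"turn":0,"grip":3.4},{"translation":[-0.5,0,0],"turn":0,"grip":3.4},{"translation":[-0.8,0,0],"turn":0,"grip":3.4},{"translation":[-1.2,0,0],"turn":0,"grip":3.4}]'; python3 -c "
from h import *
st()
crop('side',190,90,360,260,4,'pics/s20.png')
cv2.imwrite('pics/w20.png',bot.read_camera('wrist'))
"
```

```text
t: 19.18
position: [0.5535, 0.2037, 0.1077]
tcp_rot: [-0.485, 0.485, -0.514, 0.514]
ft_force: [-0.8, 0.6, 1.6]
finger_gap: 0.368
t 19.18 pos [0.5535 0.2037 0.1077] F [-0.82  0.64  1.58] gap 33.9mm yaw_x -93.34 q7 -2.24
```

View pics/s20.png

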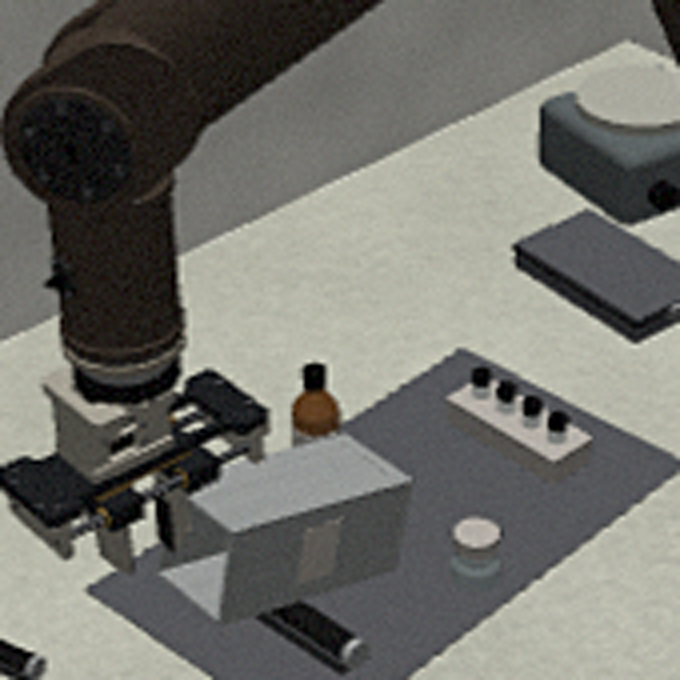

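View pics/w20.png

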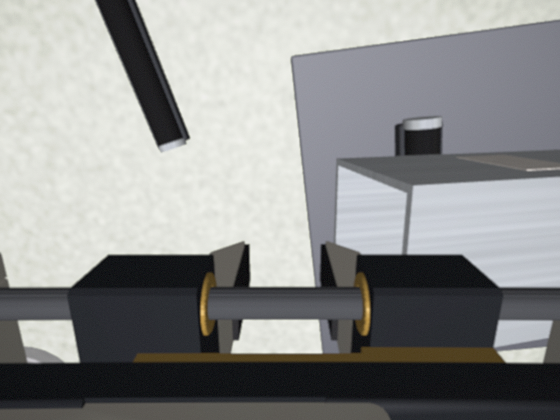

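Canister unmoved between the last two pictures, resting on the rail, and the finger is clear of it. Now straight up, then away.

```bash
python3 -m creep '[{"translation":[-0.4,0,0],"turn":0,"grip":3.4},{"translation":[-0.8,-1,0],"turn":0,"grip":3.4},{"translation":[-1,-4,0],"turn":0,"grip":3.4},{"translation":[-1,-8,0],"turn":0,"grip":3.4},{"translation":[-1,-12,0],"turn":0,"grip":3.4}]'; python3 -m creep '[{"translation":[-1,-4,0],"turn":0,"grip":3.4},{"translation":[-3,-7,0],"turn":0,"grip":3.4},{"translation":[-7,-8,-2],"turn":0,"grip":3.4},{"translation":[-11,-8,-4],"turn":0,"grip":3.4},{"translation":[-11,-8,-4],"turn":0,"grip":3.4}]'; python3 -c "
from h import *
st()
crop('side',190,130,360,270,4,'pics/s21.png')
cv2.imwrite('pics/q21.png',bot.read_camera('scene'))
"
```

```text
t: 19.9
position: [0.554, 0.2138, 0.2297]
tcp_rot: [0.485, -0.485, 0.514, -0.514]
ft_force: [0.8, 0.6, -0.6]
finger_gap: 0.371
t: 20.52
position: [0.5177, 0.3302, 0.3087]
tcp_rot: [0.488, -0.487, 0.514, -0.512]
ft_force: [0.4, -0.5, 0.1]
finger_gap: 0.374
t 20.52 pos [0.5177 0.3302 0.3087] F [ 0.41 -0.5   0.05] gap 34.4mm yaw_x -92.93 q7 -2.39
```

View pics/s21.png

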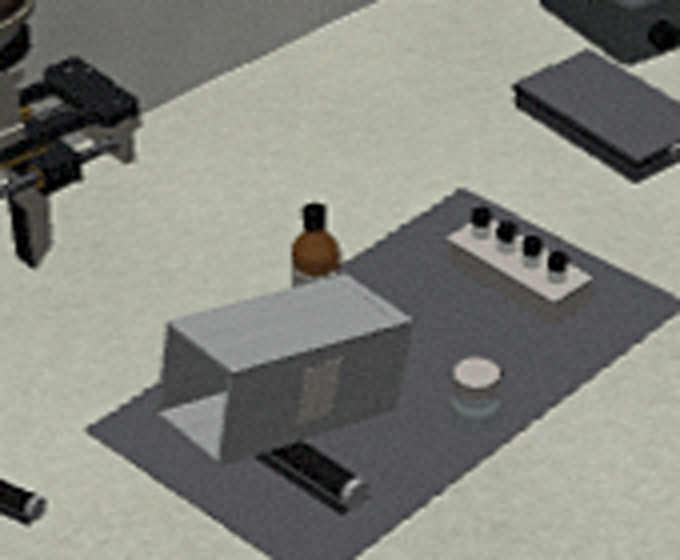

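View pics/q21.png

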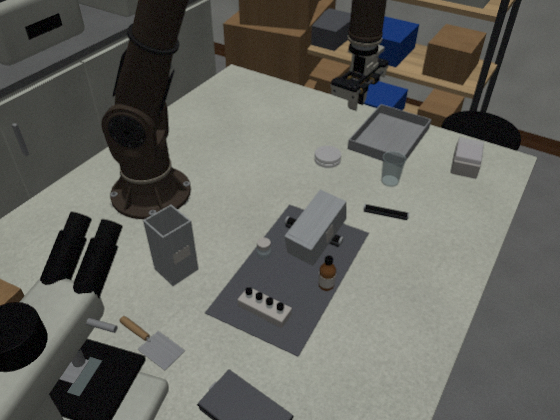

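Run:
```python
from h import *
c=bot.get_calibration("side")
g=lambda u,v:(u/4+190-.375,v/4+130-.375)
A=.042;Z=.18
obs=[("side",c,k,g(*p)) for k,p in [((A,0,Z),(160,414)),((-A,0,Z),(222,463)),((-A,-.084,Z),(234,373)),((A,-.084,Z),(168,324)),((-A,-.084,0),(411,320)),((A,-.084,0),(345,276)),((-A,0,0),(397,410))]]
x,r=fit(obs); print(x,np.degrees(x[3]),r.round(1)); st()
print(bot.finish_job())
```

```text
[ 1.33755205  0.54292356 -0.00200814 -0.04397011] -2.519302011776447 [-1.  -0.1 -0.2  1.3  0.5  0.4  0.1 -0.6  0.6  0.1  0.1 -0.9 -0.3 -0.2]
t 20.62 pos [0.5203 0.3259 0.3082] F [ 0.29 -0.97 -0.52] gap 34.4mm yaw_x -93.27 q7 -2.39
the job is handed in; nothing more can be done
None
```

The canister now lies on its flat side, leaning on the padded rail with the mouth slightly raised. I handed the job in at about 20.6 s of the 51 s allowed. I tipped it with the outside of the fingers from inside the mouth. Past the balance point, the rear finger held the rim back at about 20–30 mm/s until the canister met the rail.

**Last checks:**
- **Tilt:** a fit to the side camera picture gives about 1.34 rad, close to the expected 1.3 rad.
- **Foot:** the bottom edge stayed where it started, to within the measurement error of a few millimetres.
- **Surroundings:** the amber bottle, jar, vial rack and other items show no visible movement in the final pictures.
- **Hand:** it was about 0.3 m up and clear, with the wrist force near zero.

**What went less smoothly:**
- **First push:** the chamfered fingertips caught on the rim and pressed down with about 8 N. I backed off, the canister came upright again, and I went in about 1 cm deeper for the second try.
- **Late in the lowering:** there was a brief load of about 5 N sideways and 4 N upward on the tool at the rim, which I relieved.
- **Rail alignment:** the canister is about 6° off square to the rail.
- **Tilt disagreement:** one earlier tilt fit gave 1.35 rad and placed the bottom edge about 4 mm off, with a worse fit. I trust the final one more.

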